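Nest a calorimeter and hold its temperature probe free in the guide bore

TASK

Put the calorimeter together from the outside in: first seat the cork liner fully home in the aluminium jacket and let go of it, then lower the covered copper vessel into the liner until its cover lies flat on the liner's rim, and let go. Next lift the temperature probe out of its rack by the handle and lower its steel stem through the guide bush of the cover without ever touching the calorimeter with it, until the tip is about half way down inside the copper vessel. Finish while holding it there by the handle for the reading, upright, still and centred in the bore, and leave the other things on the shelf where they are.

Things in the scene. Friction and masses are not known exactly. Their poses are not given: they have to be found in the camera images.
- jacket: outer jacket of the calorimeter: open aluminium can, outside 77 mm across and 60 mm high, bore 72 mm across, floor 4 mm thick. Stands loose on the shelf, mass about 0.3 kg. Origin: centre of its underside, z up
- liner: cork liner: open cup, outside 64 mm across, 92 mm high, wall 5 mm, cavity 54 mm across and 86 mm deep, about 70 g, standing open end up. Seated in the jacket its underside is 4 mm above the jacket's underside and its top 36 mm stand above the jacket's rim: hold it there, across its outside. Origin: centre of its underside, z up
- inner: copper cup 46 mm across, 82 mm high, floor 3 mm; fixed on it a white disc cover 64 mm across, 6 mm thick, and on that an upright white guide bush 36 mm across, 34 mm high, to hold it by; about 0.26 kg. A 20 mm bore runs down through bush and cover (40 mm). In the liner it hangs by its cover, its underside 10 mm above the liner's underside. Origin: centre of its underside, z up
- bore_mouth (a point): centre of the bore's mouth on top of the guide bush, 122 mm above the copper vessel's underside; z up along the bore. Half way down the copper cup's inside is 80 mm below this point
- rack: small fixed beech rack: base 80 x 100 mm, two end posts, a deck 60 x 100 mm whose top is 142 mm above the shelf, with one 12 mm hole in its middle; the probe's stem hangs through the hole. Origin: centre of its underside; the long side is along its y
- probe: wireless temperature probe hanging upright in the rack: round grey handle 24 mm across and 70 mm long, below it a straight steel stem 6 mm across and 125 mm long; about 75 g. The handle's lower face rests on the rack's deck. Origin: centre of the handle's lower face, z up along the handle (which reaches z = 70 mm), stem down to z = -125 mm
- probe_tip (a point): lower end of the probe's stem
- probe_mid (a point): point on the stem's axis 80 mm above its tip, 45 mm below the handle
- mass_set: beech block 75 x 250 x 22 mm with a row of bronze stepped masses, up to 82 mm high, at the back; bystander. Origin: centre of its underside
- loose_mass: one small stepped bronze mass, 32 mm across, 40 mm high, standing among the calorimeter parts; bystander. Origin: centre of its underside
- trolley: red-painted iron trolley on four wheels, 200 x 92 x 70 mm, at the back; bystander. Origin: under its centre at shelf level
- pointer: cast brass pointer (arrow with a round boss) lying flat, 170 mm long, 10 mm high; bystander. Origin: under the middle of its shaft
- pulley: aluminium pulley wheel lying flat, 60 mm across, 30 mm high with its axle; bystander. Origin: centre of its underside
- measuring_cylinder: tall clear graduated cylinder, 245 mm high, tube 40 mm across on an 84 mm foot, at the back; bystander. Origin: centre of its underside
There are look-alikes about, which are no part of the job. Leave any green look-alike of the rack alone. Several things look just like the inner: the one meant starts nearest to the robot's base.

How it is judged:
By the outcome, as a careful person would: the job done as asked, in the order asked, and still so for the second after the job is handed in, while the arm keeps its last pose, push and grip.
It also fails if it takes over 67 s, if anything falls off the work surface, if the arm or the gripper's body presses on something with over 40 N, if the wrist force passes 120 N, or if a joint passes its speed limit or range.

ROBOT

A 7-joint arm with a two-finger parallel gripper is mounted at the origin on the work surface. World frame = base frame: x ahead of the robot, y to its left, z up, the work surface at z = 0. Lengths are in m, angles in degrees, forces in N, time in s.
With the tool pointing down it reaches from about 0.35 to 0.9 m from the base axis. Payload 7.2 kg.
Tool frame: the origin (TCP) lies at the very end of the fingers, on their centre line; the grasp point (between the pads) lies 19 mm behind it; z points along the fingers, y is the line along which they close (so a half turn about z gives the same grasp; the last joint's range is limited). The gripper opens to 85 mm and grips with 20 to 120 N. Pads are 22 mm wide; open, the fingers measure 114 mm over their backs; the gripper's body (76 mm by 85 mm) begins 54 mm behind the grasp point. The pads swing forward as they close: fully open they stand 13 mm farther back than shut.
Start: joints at [65.936, 23.554, -0.728, 91.456, 0.321, 64.991, -4.71], TCP at [0.215, -0.587, 0.231] pointing down, gripper open.
Joint ranges: [-169.25, 169.25], [-16.82, 113.86], [-84.01, 82.57], [7.8, 145.47], [-59.2, 239.2], [7.22, 106.19], [-163.78, 163.78]. Speed limits (degrees/s): [136.94, 136.94, 172.46, 172.46, 180, 180, 180].

INTERFACE

Orientations are given as [roll, pitch, yaw] about the fixed x, y, z axes, in that order (R = Rz(yaw) Ry(pitch) Rx(roll)).
In Python, from plant import ctrl gives the robot as it stands. The module is installed in compiled form; this text tells all that it offers.
- The arm moves only by the shell command python3 -m handwheel 'ROWS' [FORCE]. ROWS is JSON, one flat list of numbers, 5 for each row, row after row: the shift along the tool's x, y, z in m, then the turn about the tool's z in rad, then the opening, from -1 (shut) to 1 (fully open). In form: [dx, dy, dz, twist, grip, dx, dy, dz, twist, grip, ...]. A call has 1 to 20 rows; each row shifts and turns the commanded pose from where the row before left it, along the tool's axes as they then stand; what a row does not reach is not made up. A row lasts 1/12 s, in which the tool goes at most 41.7 mm and 7.16 degrees, less where a joint would pass 70% of its speed; a pose out of reach is approached as far as the arm can. A call with a gripper value outside its range is refused whole. The fingers move at their own pace and stop on an object; FORCE is the grip in N (left out, the last holds). Time passes only in rows, so rows that do not move let the fingers close. It gives the time, the measured TCP pose, the force, the opening and the grip force at its end, in the units of the state.
- ctrl.get_state(): the state, without advancing time (a new reading comes with each control period).
- ctrl.grab_frame(name): name is "side" or "top" or "wrist"; returns the picture (384x512x3 uint8, red, green, blue); there is no depth.
- ctrl.camera_model(name): a dict with "fx", "fy", "cx", "cy" (pixels), "view" (4x4, takes a point from world to camera coordinates). Camera axes: x right, y down, z forward; pixel columns grow to the right and rows downward; lengths in m; the calibration is good to about 2 mm. A picture is of the moment at which its call begins: read the wrist's pose just before it. camera_model takes no time and is no camera call; for the wrist camera it gives the pose at the moment of the call.
- ctrl.job_done(): hands the job in; it is judged then, once.
The state is a dict: "clock": time; "q": joint angles; "dq": joint speeds; "effort": joint torques, N m; "eef_pos": TCP position; "tool_rot": TCP orientation; "force": force on the tool from outside, world axes, zero at the start; "wrist_torque": the same for the moment, N m; "finger_gap": finger opening in m; "grip_force": force on a finger pad.
Only numpy, scipy, OpenCV 4.12 (cv2) and the standard library are available. Lean on these libraries where they do the work, as an engineer would, in place of code of your own. Each camera call takes 0.05 s, during which the arm holds its last target. There are 200 camera calls.

## Working session

There is one attempt and no reset: what is moved stays moved. The work goes in short steps, Python scripts to look and compute and a shell command to move; the robot and the scene stay as the last step left them, time stands still between calls to the robot, and variables do not carry over. Pictures are saved under pics/ and viewed, at most 10 in all, crops included, and the job is handed in when it is done.

```bash
mkdir -p pics; ls
cat > h.py <<'E'
import numpy as np, cv2
from plant import ctrl
def grab(n,f=None):
    m=ctrl.camera_model(n); im=np.array(ctrl.grab_frame(n))[:,:,::-1].copy()
    if f: cv2.imwrite('pics/'+f,im)
    return im,m
def ray(m,u,v):
    V=np.array(m['view']); R=V[:3,:3]; t=V[:3,3]
    d=R.T@np.array([(u-m['cx'])/m['fx'],(v-m['cy'])/m['fy'],1]); return -R.T@t,d
def onz(m,u,v,z):
    o,d=ray(m,u,v); return o+d*(z-o[2])/d[2]
def proj(m,p):
    V=np.array(m['view']); c=V[:3,:3]@np.array(p)+V[:3,3]
    return c[0]/c[2]*m['fx']+m['cx'],c[1]/c[2]*m['fy']+m['cy']
E
python3 - <<'E'
from h import *
a,m=grab('top','top0.png'); b,n=grab('side','side0.png')
cv2.imwrite('pics/both0.png',np.vstack([a,b])[:, :][:768]) if 0 else None
for x in(m,n): print({k:np.round(v,3).tolist() for k,v in x.items()})
s=ctrl.get_state(); print(s['clock'],s['eef_pos'],s['tool_rot'],s['finger_gap'],s['force'])
E
```

```text
pics
{'fx': 450.658, 'fy': 450.658, 'cx': 258.684, 'cy': 192.932, 'view': [[-0.004, -1.0, -0.001, -0.024], [-0.998, 0.004, -0.069, 0.565], [0.069, 0.001, -0.998, 1.389], [0.0, 0.0, 0.0, 1.0]]}
{'fx': 361.11, 'fy': 361.11, 'cx': 265.696, 'cy': 191.667, 'view': [[-0.957, -0.289, -0.003, 0.554], [-0.186, 0.623, -0.76, 0.209], [0.221, -0.727, -0.65, 0.907], [0.0, 0.0, 0.0, 1.0]]}
0.1 [ 0.21517703 -0.58632155  0.23054553] [-1.79916987e+02  5.64880895e-03  2.01565188e+01] 0.0849943059426947 [ 0.26268941  0.40413773 -0.33654441]
```

View pics/top0.png

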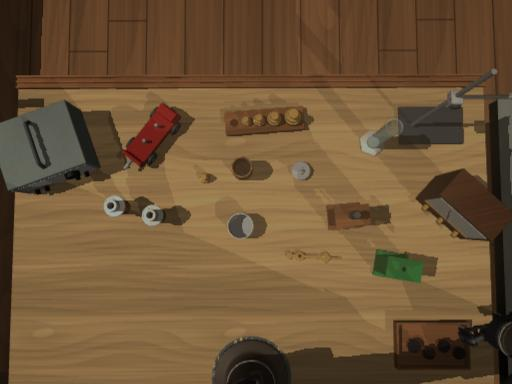

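View pics/side0.png

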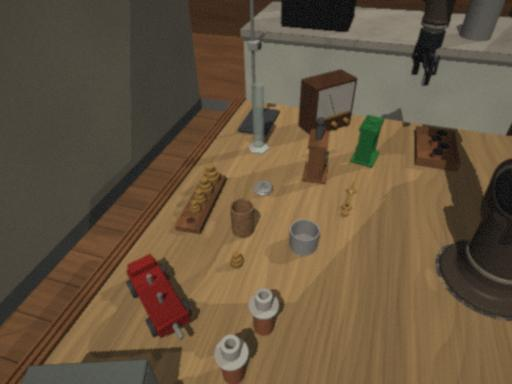

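The top view shows the jacket at (240,225), liner (242,168), beech rack with probe (350,215), a green rack look-alike (403,266), loose mass (204,178) and pulley (301,171). There are two inner-type vessels, at (115,206) and (152,215) in top, or (232,355) and (264,308) in side. I'll compute their distances from the base and enlarge them.

Run:
```python
from h import *
a=cv2.imread('pics/top0.png'); b=cv2.imread('pics/side0.png')
m=ctrl.camera_model('top'); n=ctrl.camera_model('side')
for p in[(115,206),(152,215)]:
    x=onz(m,*p,.118); print('inner',p,x.round(3),np.hypot(*x[:2]).round(3), proj(n,x))
for nm,p,z in[('jacket',(240,225),.06),('liner',(242,168),.092),('probe',(357,215),.21),('loose',(204,178),.04)]:
    x=onz(m,*p,z); print(nm,x.round(3),np.round(proj(n,x)))
def c(im,u,v,w,h,s): return cv2.resize(im[v:v+h,u:u+w],(w*s,h*s),interpolation=cv2.INTER_CUBIC)
A=c(a,85,180,100,60,4); B=c(a,190,140,100,110,4)[:360]
C=c(a,315,190,100,75,4); D=c(b,200,190,130,90,3)
out=np.zeros((600,800,3),np.uint8)
out[:240,:400]=A; out[240:600,:400]=B[:, :400]; out[:300,400:800]=C; out[300:570,400:790]=D
cv2.imwrite('pics/crop0.png',out)
```

```text
inner (115, 206) [0.522 0.39  0.118] 0.652 (np.float64(233.9267483732981), np.float64(336.60435085176096))
inner (152, 215) [0.495 0.283 0.118] 0.57 (np.float64(264.85057533510326), np.float64(291.7536611749627))
jacket [0.465 0.03  0.06 ] [304. 228.]
liner [0.634 0.023 0.092] [243. 205.]
probe [ 0.491 -0.291  0.21 ] [321. 118.]
loose [0.61  0.142 0.04 ] [238. 253.]
```

View pics/crop0.png

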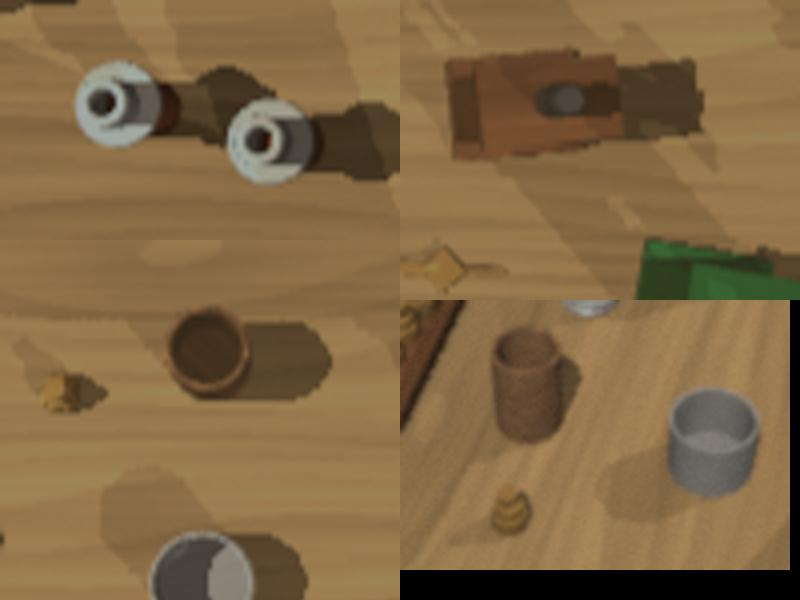

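The two inner candidates are top px (115,206), 0.65 m from the base, and top px (152,215), 0.57 m from the base. The nearer one, the right-hand vessel in the crop at (268,140), is the one meant. The beech rack holds the probe at top (357,214), and the liner rim centre is at (242,167.5). I'll go above the liner first.

```bash
python3 -m handwheel '[0,0,-0.035,0,1, 0,0,-0.035,0,1, 0.0335,-0.0237,0,0,1, 0.0335,-0.0237,0,0,1, 0.0335,-0.0237,0,0,1, 0.0335,-0.0237,0,0,1, 0.0335,-0.0237,0,0,1, 0.0335,-0.0237,0,0,1, 0.0335,-0.0237,0,0,1, 0.0335,-0.0237,0,0,1, 0.0335,-0.0237,0,0,1, 0.0335,-0.0237,0,0,1, 0.0335,-0.0237,0,0,1, 0.0335,-0.0237,0,0,1, 0.0335,-0.0237,0,0,1, 0.0335,-0.0237,0,0,1, 0.0335,-0.0237,0,0,1, 0.0335,-0.0237,0,0,1, 0.0335,-0.0237,0,0,1, 0.0335,-0.0237,0,0,1]'; python3 -m handwheel '[0,0,0,0,1,0,0,0,0,1,0,0,0,0,1]'
python3 - <<'E'
from h import *
a,m=grab('wrist','w1.png')
s=ctrl.get_state(); print(s['clock'],s['eef_pos'],s['tool_rot'],s['force'],np.round(s['q'],1))
print(np.round(m['view'],3).tolist(),m['fx'],'liner',proj(m,[.634,.023,.092]),'jkt',proj(m,[.465,.03,.06]))
E
```

```text
clock: 1.77
eef_pos: [0.6351, 0.0232, 0.3009]
tool_rot: [180.0, 0.0, 20.1]
force: [0.1, -0.6, 0.4]
finger_gap: 0.0858
grip_force: 0.0
clock: 2.02
eef_pos: [0.6341, 0.0212, 0.3005]
tool_rot: [180.0, 0.1, 20.2]
force: [0.8, -0.8, -0.4]
finger_gap: 0.0854
grip_force: 0.0
2.0667 [0.63401963 0.0201814  0.30082684] [1.79966512e+02 7.44085111e-02 2.00797208e+01] [ 0.15560524  0.69635472 -0.17059131] [  9.7  23.7 -22.8  83.3   9.3  74.9 -83.7]
[[0.345, -0.939, 0.001, -0.199], [-0.887, -0.326, 0.327, 0.505], [-0.306, -0.113, -0.945, 0.641], [0.0, 0.0, 0.0, 1.0]] 292.1275794421021 liner (np.float64(250.93583742407057), np.float64(159.86407066100386)) jkt (np.float64(208.00885441924035), np.float64(256.5865440009523))
```

View pics/w1.png

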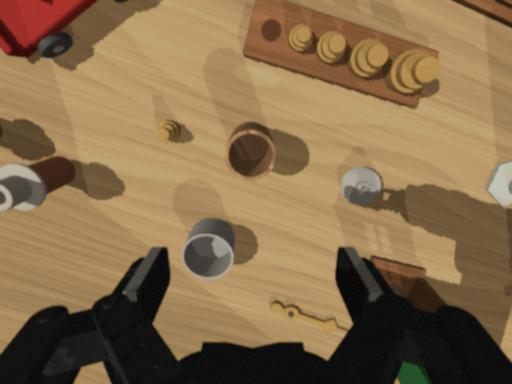

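The wrist view shows the liner near (251,152) and the jacket near (210,250). I'll enlarge it to fit the rims.

Run:
```python
from h import *
a=cv2.imread('pics/w1.png')
out=cv2.resize(a[115:285,175:285],None,fx=3.5,fy=3.5,interpolation=cv2.INTER_CUBIC)
L=cv2.resize(a[115:187,220:282],None,fx=6.45,fy=6.45,interpolation=cv2.INTER_CUBIC)
o=np.zeros((600,800,3),np.uint8); o[:out.shape[0],:385]=out[:600]; o[:464,400:800]=L[:464,:400]
cv2.imwrite('pics/c1.png',o)
m=ctrl.camera_model('wrist')
for x,y,z,r in[(.634,.023,.092,.032),(.465,.03,.06,.0385)]:
    P=np.array([proj(m,[x+r*np.cos(t),y+r*np.sin(t),z]) for t in np.linspace(0,6.283,60)]); print(P.min(0),P.max(0))
```

```text
[223.95919999 133.20178334] [276.21392012 184.32894835]
[181.79718987 233.41352621] [233.1032396  278.01080556]
```

View pics/c1.png

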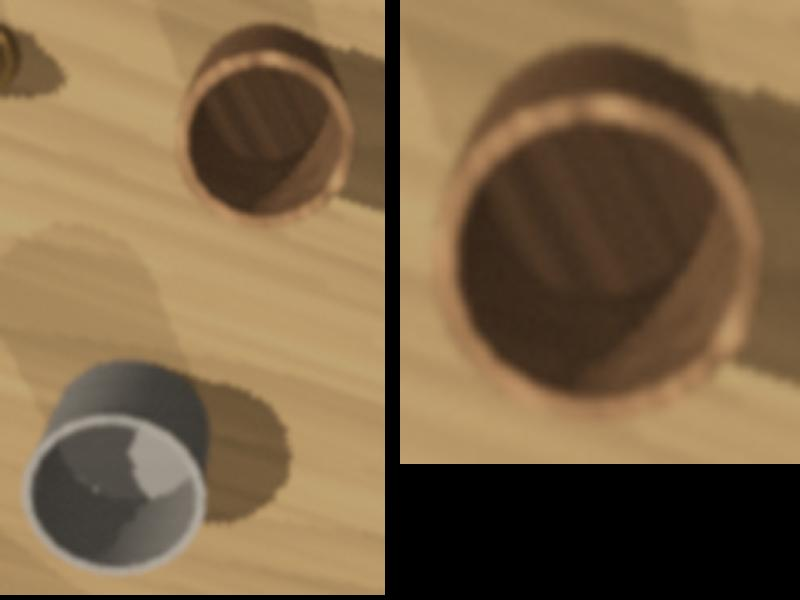

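```bash
python3 -m handwheel '[0.005,-0.0025,0.03,0,1, 0,0,0.03,0,1, 0,0,0.03,0,1, 0,0,0.03,0,1, 0,0,0.03,0,1, 0,0,0.03,0,1, 0,0,0.03,0,1, 0,0,0.02,0,1, 0,0,0.01,0,1, 0,0,0,0,1, 0,0,0,0,1, 0,0,0,0,1]' 30
python3 - <<'E'
from h import *
a,m=grab('wrist'); b,n=grab('side')
s=ctrl.get_state(); print(s['eef_pos'],s['force'])
o=np.zeros((600,800,3),np.uint8); o[:384,:512]=a; o[384:584,:300]=cv2.resize(b[160:260,180:330],(300,200)); 
c=cv2.resize(b[180:250,205:280],(280,280)); o[:280,515:795]=c
cv2.imwrite('pics/c2.png',o)
E
```

```text
clock: 3.07
eef_pos: [0.6394, 0.0251, 0.0632]
tool_rot: [179.9, -0.1, 20.1]
force: [-0.5, 0.0, 0.5]
finger_gap: 0.0852
grip_force: 0.0
[0.63943134 0.02546314 0.06324383] [-0.1359417   0.2094038  -0.02100049]
```

View pics/c2.png

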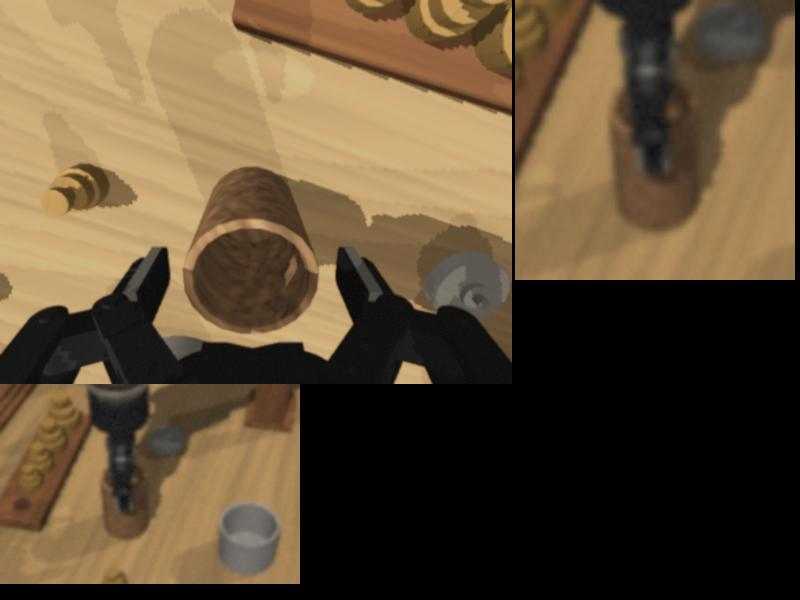

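```bash
python3 - <<'E'
from h import *
n=ctrl.camera_model('side'); m=ctrl.camera_model('wrist')
for z in(.05,.06,.07,.08): print(z,np.round(proj(n,[.639-.016,.025+.044,z]),1))
for x,y in[(.638,.0245),(.639,.0255)]:
    P=np.array([proj(m,[x+.032*np.cos(t),y+.032*np.sin(t),.092]) for t in np.linspace(0,6.283,60)]); print(P.min(0),P.max(0))
E
python3 -m handwheel '[0,0,0,0,-1, 0,0,0,0,-1, 0,0,0,0,-1, 0,0,0,0,-1, 0,0,0,0,-1, 0,0,0,0,-1, 0,0,0,0,-1, 0,0,0,0,-1]' 30
```

```text
0.05 [242.4 228.6]
0.06 [242.2 226. ]
0.07 [242.  223.3]
0.08 [241.9 220.6]
[183.86969307 220.98413142] [323.70384128 338.97356826]
[182.34297419 218.21537612] [322.62113249 336.94125608]
clock: 3.83
eef_pos: [0.6389, 0.0258, 0.0626]
tool_rot: [180.0, -0.1, 20.2]
force: [-1.5, 0.1, 5.2]
finger_gap: 0.0632
grip_force: 32.2
```

```bash
python3 -m handwheel '[0,0,0,0,1, 0,0,0,0,1, 0,0,0,0,1, 0,0,0,0,1, 0,0,-0.01,0,1, 0,0,0,0,1, 0,0,0,0,1, 0,0,0,0,-1, 0,0,0,0,-1, 0,0,0,0,-1, 0,0,0,0,-1, 0,0,0,0,-1, 0,0,0,0,-1, 0,0,0,0,-1, 0,0,-0.02,0,-1, 0,0,-0.03,0,-1, 0,0,-0.03,0,-1, 0,0,-0.03,0,-1, 0,0,0,0,-1]' 30
python3 - <<'E'
from h import *
a,m=grab('wrist'); b,n=grab('side')
s=ctrl.get_state(); print(s['eef_pos'],s['force'],s['finger_gap'])
o=np.zeros((600,800,3),np.uint8); o[:384,:512]=a; o[:400,515:795]=cv2.resize(b[150:250,205:275],(280,400)); 
cv2.imwrite('pics/c3.png',o)
p=s['eef_pos']
for z in(.19,.182):
    P=np.array([proj(m,[p[0]+.032*np.cos(t),p[1]+.032*np.sin(t),z]) for t in np.linspace(0,6.283,60)]); print(P.min(0),P.max(0))
E
```

```text
clock: 5.42
eef_pos: [0.6412, 0.0262, 0.1875]
tool_rot: [179.9, -0.5, 20.2]
force: [1.5, -0.1, -0.1]
finger_gap: 0.0628
grip_force: 33.5
[0.63883146 0.0256214  0.18237197] [-0.91962903 -0.37568562 -1.21455149] 0.06287690754260515
[193.41603363 200.27935359] [311.06693946 303.63467581]
[196.07315348 194.99714914] [308.34356934 294.52352113]
```

View pics/c3.png

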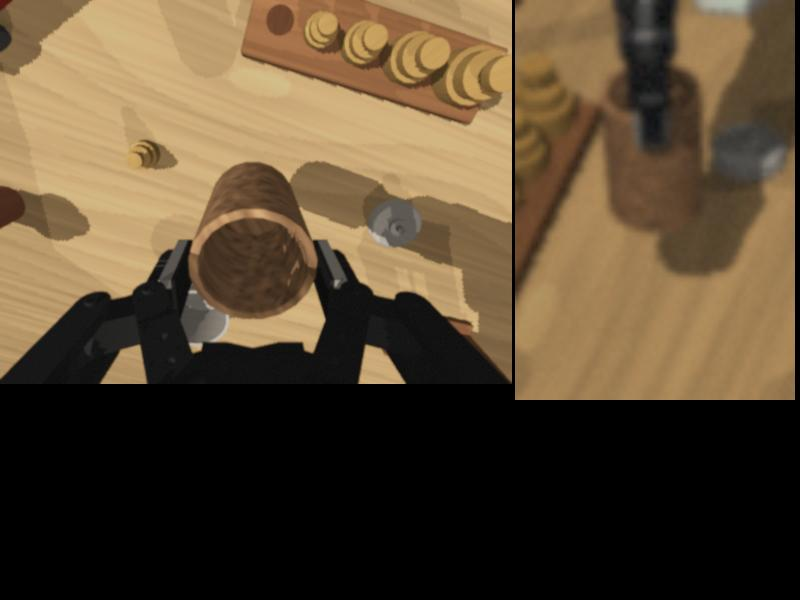

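The liner hangs upright in the fingers, its rim centred on the tool axis at wrist px (253,263). Next I'll carry it over the jacket.

```bash
python3 -m handwheel '[-0.027,-0.0107,0,0,-1, -0.027,-0.0107,0,0,-1, -0.027,-0.0107,0,0,-1, -0.027,-0.0107,0,0,-1, -0.027,-0.0107,0,0,-1, -0.027,-0.0107,0,0,-1, 0,0,0,0,-1, 0,0,0,0,-1, 0,0,0.03,0,-1, 0,0,0.008,0,-1, 0,0,0,0,-1, 0,0,0,0,-1]' 30
python3 - <<'E'
from h import *
P=[];
for i in range(3):
    a,m=grab('wrist'); P.append(ctrl.get_state()['eef_pos'])
b,n=grab('side'); c,k=grab('top')
print(np.mean(P,0),ctrl.get_state()['clock'])
o=np.zeros((600,800,3),np.uint8); o[:384,:512]=a; o[:400,515:795]=cv2.resize(b[170:270,270:340],(280,400)); 
o[390:590,:300]=cv2.resize(c[190:257,190:290],(300,200))
cv2.imwrite('pics/c4.png',o)
E
```

```text
clock: 6.52
eef_pos: [0.464, 0.0301, 0.1426]
tool_rot: [-179.9, 0.1, 20.2]
force: [0.2, 0.7, -1.3]
finger_gap: 0.063
grip_force: 33.6
[0.46467713 0.0302476  0.14363813] 6.7667
```

View pics/c4.png

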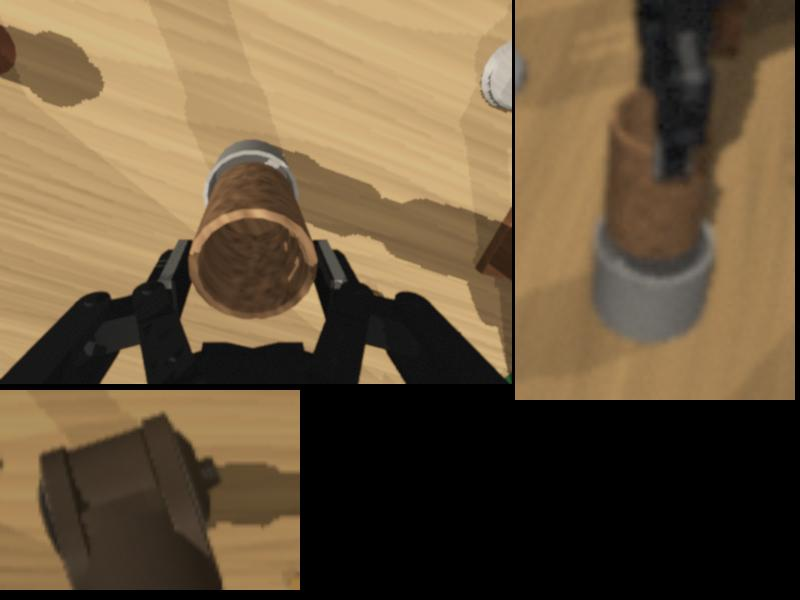

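The liner sits centred above the jacket mouth, in both the side crop (655,240) and the wrist view (252,185). Lowering it now.

```bash
python3 -m handwheel '[0,0,0.012,0,-1, 0,0,0.012,0,-1, 0,0,0.012,0,-1, 0,0,0.012,0,-1, 0,0,0.008,0,-1, 0,0,0.004,0,-1, 0,0,0,0,-1, 0,0,0,0,-1]' 30;  python3 -m handwheel '[0,0,0.003,0,-1, 0,0,0.002,0,-1, 0,0,0,0,-1, 0,0,0,0,-1]' 30; python3 -m handwheel '[0,0,0.002,0,-1, 0,0,0.0,0,-1, 0,0,0,0,-1]' 30
```

```text
clock: 7.43
eef_pos: [0.4643, 0.0301, 0.0836]
tool_rot: [180.0, -0.0, 20.2]
force: [-0.6, 0.4, -0.5]
finger_gap: 0.0628
grip_force: 33.6
clock: 7.77
eef_pos: [0.4641, 0.03, 0.0784]
tool_rot: [180.0, -0.0, 20.2]
force: [0.3, -0.2, -0.8]
finger_gap: 0.0632
grip_force: 33.6
clock: 8.02
eef_pos: [0.464, 0.03, 0.0762]
tool_rot: [-180.0, 0.0, 20.2]
force: [-0.4, 0.0, -1.1]
finger_gap: 0.0628
grip_force: 33.6
```

```bash
python3 -m handwheel '[0,0,0.002,0,-1, 0,0,0.0,0,-1, 0,0,0,0,-1]' 30;  python3 -m handwheel '[0,0,0,0,1, 0,0,0,0,1, 0,0,0,0,1, 0,0,0,0,1, 0,0,0,0,1, 0,0,-0.03,0,1, 0,0,-0.04,0,1, 0,0,-0.04,0,1, 0,0,-0.04,0,1, 0,0,-0.04,0,1, 0,0,-0.03,0,1, 0,0,0,0,1, 0,0,0,0,1]' 30
python3 - <<'E'
from h import *
a,m=grab('wrist','w5.png'); 
b,n=grab('side','s5.png')
s=ctrl.get_state();print(s['eef_pos'],s['clock'])
o=np.zeros((600,800,3),np.uint8); o[:384,:512]=a; o[:400,515:795]=cv2.resize(b[170:270,270:340],(280,400)); 
o[390:600,:315]=cv2.resize(a[170:310,160:370],(315,210))
cv2.imwrite('pics/c5.png',o)
for x,y,z,r in[(.464,.030,.06,.0385),(.464,.03,.096,.032),(.495,.283,.122,.018)]:
    P=np.array([proj(m,[x+r*np.cos(t),y+r*np.sin(t),z]) for t in np.linspace(0,6.283,60)]); print(P.min(0),P.max(0))
for z in(.06,.096,.1): print(z,np.round(proj(n,[.464,.03,z]),1))
E
```

```text
clock: 8.27
eef_pos: [0.4645, 0.0302, 0.0756]
tool_rot: [179.9, -0.1, 20.2]
force: [-5.1, -0.2, 16.5]
finger_gap: 0.0633
grip_force: 35.0
clock: 9.35
eef_pos: [0.4648, 0.0301, 0.2959]
tool_rot: [179.9, -0.2, 20.1]
force: [-0.3, 0.5, -1.1]
finger_gap: 0.0854
grip_force: 0.0
[0.46345789 0.0298514  0.29336089] 9.45
[222.64136454 127.22569486] [281.17760371 184.73252536]
[225.24612955 136.66133394] [278.63007941 188.71627255]
[ 2.6723204  34.52645471] [40.40546411 74.51719882]
0.06 [304.3 228.2]
0.096 [305.2 218.5]
0.1 [305.3 217.4]
```

View pics/c5.png

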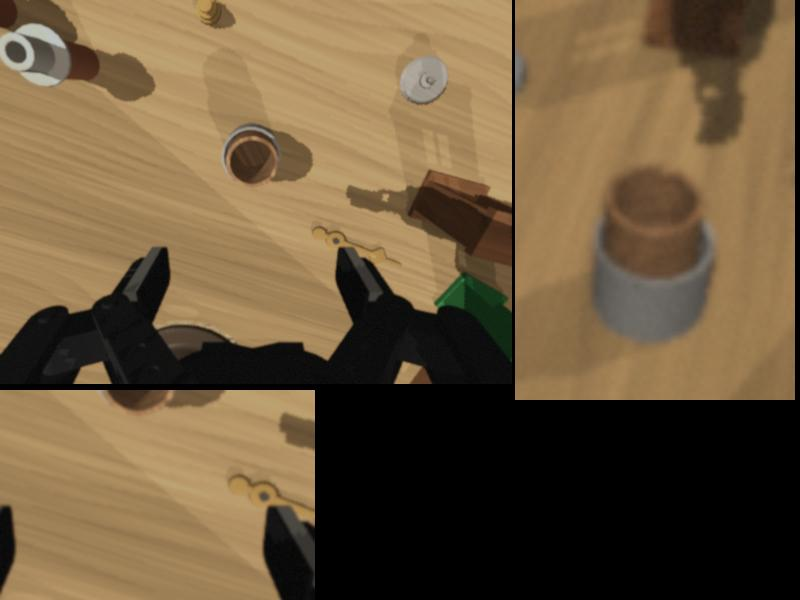

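The liner is fully home: the side crop rim is at (655,203), near the predicted seated height. Next is the inner. I'll put the wrist camera straight above it and measure numerically.

```bash
python3 -m handwheel '[0.0047,-0.0324,0,0,1, 0.0047,-0.0324,0,0,1, 0.0047,-0.0324,0,0,1, 0.0047,-0.0324,0,0,1, 0.0047,-0.0324,0,0,1, 0.0047,-0.0324,0,0,1, 0.0047,-0.0324,0,0,1, 0,0,0,0,1,0,0,0,0,1]'
cat > inner.py <<'E'
from h import *
def white(f,e,z=.088):
    a,m=grab('wrist',f); hsv=cv2.cvtColor(a,cv2.COLOR_BGR2HSV)
    M=((hsv[:,:,1]<60)&(hsv[:,:,2]>90)).astype(np.uint8); M[250:]=0
    M=cv2.morphologyEx(M,cv2.MORPH_CLOSE,np.ones((5,5)))
    for c in cv2.findContours(M,cv2.RETR_EXTERNAL,cv2.CHAIN_APPROX_NONE)[0]:
        if cv2.contourArea(c)>300:
            h=cv2.convexHull(c); (u,v),r=cv2.minEnclosingCircle(h); x,y,w,k=cv2.boundingRect(c)
            el=cv2.fitEllipse(h)
            print('bbox',x,y,w,k,'circ',round(u,1),round(v,1),round(r,1),'ell',np.round(el[0],1),np.round(el[1],1),'xyz',onz(m,u,v,z).round(4),onz(m,*el[0],z).round(4))
    return a,m
if __name__=='__main__':
    P=ctrl.get_state(); a,m=white('w6.png',0); print(P['clock'],P['eef_pos'])
    p=proj(m,[.495,.283,.088]);print(p)
E
python3 inner.py
```

```text
clock: 10.2
eef_pos: [0.4153, 0.2557, 0.2925]
tool_rot: [-180.0, 0.2, 20.4]
force: [1.1, -1.6, -0.8]
finger_gap: 0.0856
grip_force: 0.0
bbox 376 145 71 62 circ 411.7 170.5 35.9 ell [416.2 175.8] [59.6 82.2] xyz [0.4718 0.0685 0.088 ] [0.4678 0.0597 0.088 ]
bbox 221 53 56 60 circ 248.2 82.8 29.8 ell [248.1  82.9] [56.1 59.6] xyz [0.4968 0.2911 0.088 ] [0.4967 0.2911 0.088 ]
bbox 125 0 61 51 circ 153.5 19.5 33.7 ell [154.9  15.1] [59.2 72.7] xyz [0.5206 0.4049 0.088 ] [0.5251 0.4045 0.088 ]
10.2 [0.41529719 0.25567737 0.2924975 ]
(np.float64(254.4316488339119), np.float64(87.1089207123885))
```

```bash
python3 -m handwheel '[0.03,-0.002,0,0,1, 0.03,-0.002,0,0,1, 0.0286,-0.0011,0,0,1, 0,0,0,0,1, 0,0,0.03,0,1, 0,0,0.03,0,1, 0,0,0.03,0,1, 0,0,0.01,0,1, 0,0,0,0,1, 0,0,0,0,1]' 50
python3 - <<'E'
from h import *
P=[]
for i in range(3): a,m=grab('wrist','w7.png'); P.append(ctrl.get_state()['eef_pos'])
p=np.mean(P,0); print(p)
hsv=cv2.cvtColor(a,cv2.COLOR_BGR2HSV)
u,v=proj(m,[.4967,.291,.122]); print('pred bore',u,v)
# dark blob near the bore prediction, surrounded by white
M=((hsv[:,:,2]<85)).astype(np.uint8)
for c in cv2.findContours(M,cv2.RETR_LIST,cv2.CHAIN_APPROX_NONE)[0]:
    x,y,w,h=cv2.boundingRect(c)
    if 15<w<70 and abs(x+w/2-u)<40 and abs(y+h/2-v)<50: print('dark',x,y,w,h)
for x,y,z,r in[(.4967,.291,.122,.01),(.4967,.291,.122,.018),(.4967,.291,.088,.032)]:
    Q=np.array([proj(m,[x+r*np.cos(t),y+r*np.sin(t),z]) for t in np.linspace(0,6.283,60)]); print(Q.min(0).round(),Q.max(0).round())
uu=int(u)
print('col',[(j,int(hsv[j,uu,1]),int(hsv[j,uu,2])) for j in range(130,300,4)])
vv=int(v); print('row',[(j,int(hsv[vv,j,1]),int(hsv[vv,j,2])) for j in range(uu-72,uu+73,4)])
E
```

```text
clock: 11.08
eef_pos: [0.4985, 0.2889, 0.1945]
tool_rot: [180.0, 0.0, 20.1]
force: [-1.0, 0.6, 0.5]
finger_gap: 0.0853
grip_force: 0.0
[0.49908024 0.28985054 0.19595247]
pred bore 250.1993988136109 202.6869069064056
dark 239 193 20 19
dark 253 150 16 9
[238. 191.] [263. 214.]
[227. 181.] [273. 223.]
[215. 154.] [286. 221.]
col [(130, 114, 161), (134, 113, 171), (138, 117, 157), (142, 115, 164), (146, 117, 164), (150, 154, 93), (154, 96, 101), (158, 36, 191), (162, 36, 190), (166, 36, 190), (170, 37, 187), (174, 44, 109), (178, 45, 107), (182, 41, 130), (186, 36, 190), (190, 39, 178), (194, 155, 69), (198, 101, 73), (202, 42, 84), (206, 44, 82), (210, 45, 96), (214, 44, 128), (218, 36, 190), (222, 43, 183), (226, 114, 170), (230, 111, 167), (234, 113, 170), (238, 113, 172), (242, 114, 170), (246, 114, 170), (250, 114, 164), (254, 111, 177), (258, 114, 166), (262, 114, 164), (266, 113, 174), (270, 114, 168), (274, 115, 160), (278, 113, 174), (282, 113, 172), (286, 112, 176), (290, 115, 167), (294, 114, 168), (298, 113, 172)]
row [(178, 111, 172), (182, 111, 172), (186, 113, 170), (190, 114, 165), (194, 116, 167), (198, 113, 174), (202, 112, 173), (206, 112, 171), (210, 114, 170), (214, 115, 167), (218, 100, 168), (222, 36, 189), (226, 36, 189), (230, 35, 192), (234, 37, 187), (238, 46, 112), (242, 45, 79), (246, 47, 82), (250, 42, 84), (254, 44, 81), (258, 42, 134), (262, 41, 150), (266, 36, 190), (270, 38, 182), (274, 46, 100), (278, 45, 102), (282, 99, 139), (286, 121, 120), (290, 123, 116), (294, 122, 117), (298, 122, 117), (302, 122, 115), (306, 122, 115), (310, 114, 165), (314, 109, 182), (318, 109, 185), (322, 121, 129)]
```

```bash
python3 -m handwheel '[-0.0014,-0.002,0.03,0,1, 0,0,0.03,0,1, 0,0,0.022,0,1, 0,0,0.01,0,1, 0,0,0,0,1, 0,0,0,0,1]' 50; python3 -m handwheel '[0,0,0,0,-1, 0,0,0,0,-1, 0,0,0,0,-1, 0,0,0,0,-1, 0,0,0,0,-1, 0,0,0,0,-1, 0,0,0,0,-1, 0,0,0,0,-1, 0,0,0,0,-1, 0,0,0,0,-1, 0,0,0,0,-1, 0,0,0,0,-1]' 50
```

```text
clock: 11.73
eef_pos: [0.4968, 0.2915, 0.1034]
tool_rot: [-180.0, -0.1, 20.2]
force: [1.0, -0.5, -0.0]
finger_gap: 0.0855
grip_force: 0.0
clock: 12.73
eef_pos: [0.4968, 0.2912, 0.1034]
tool_rot: [180.0, -0.1, 20.2]
force: [-0.2, -1.2, 6.8]
finger_gap: 0.0334
grip_force: 49.7
```

```bash
python3 -m handwheel '[0,0,-0.01,0,-1, 0,0,-0.03,0,-1, 0,0,-0.03,0,-1, 0,0,-0.03,0,-1, 0,0,-0.03,0,-1, 0,0,0,0,-1, 0,0,0,0,-1, 0,0,0,0,-1]' 50
python3 - <<'E'
from h import *
P=[]
for i in range(3): a,m=grab('wrist','w8.png'); P.append(ctrl.get_state()['eef_pos'])
p=np.mean(P,0); print(p, ctrl.get_state()['tool_rot'],ctrl.get_state()['force'])
hsv=cv2.cvtColor(a,cv2.COLOR_BGR2HSV)
z=p[2]+.0186
for dz,r in[(0,.01),(0,.018),(-.034,.032)]:
    Q=np.array([proj(m,[p[0]+r*np.cos(t),p[1]+r*np.sin(t),z+dz]) for t in np.linspace(0,6.283,60)]); print(Q.min(0).round(),Q.max(0).round())
u,v=map(int,proj(m,[p[0],p[1],z])); print(u,v)
print('col',[(j,int(hsv[j,u,1]),int(hsv[j,u,2])) for j in range(130,345,3)])
print('row',[(j,int(hsv[v,j,1]),int(hsv[v,j,2])) for j in range(u-72,u+73,3)])
b,n=grab('side','s8.png')
E
```

```text
clock: 13.4
eef_pos: [0.4957, 0.2904, 0.2317]
tool_rot: [180.0, 0.1, 20.2]
force: [-0.7, 0.1, -3.7]
finger_gap: 0.0336
grip_force: 50.6
[0.49546847 0.29027718 0.23084292] [1.79970248e+02 1.63356856e-01 2.01619383e+01] [-0.50336735 -0.58568184 -2.48376312]
[232. 251.] [273. 286.]
[216. 236.] [290. 299.]
[199. 185.] [306. 280.]
252 268
col [(130, 110, 181), (133, 111, 177), (136, 112, 177), (139, 111, 179), (142, 113, 174), (145, 112, 176), (148, 109, 180), (151, 110, 183), (154, 110, 183), (157, 108, 186), (160, 111, 179), (163, 110, 178), (166, 145, 109), (169, 156, 98), (172, 154, 98), (175, 156, 98), (178, 154, 98), (181, 152, 97), (184, 111, 101), (187, 35, 170), (190, 34, 200), (193, 35, 199), (196, 35, 199), (199, 36, 198), (202, 35, 198), (205, 35, 198), (208, 35, 198), (211, 41, 151), (214, 42, 115), (217, 44, 115), (220, 42, 115), (223, 43, 113), (226, 42, 114), (229, 45, 113), (232, 43, 112), (235, 43, 113), (238, 35, 177), (241, 34, 200), (244, 36, 198), (247, 36, 196), (250, 38, 175), (253, 43, 89), (256, 43, 89), (259, 45, 90), (262, 43, 89), (265, 42, 90), (268, 45, 90),
[... 469 characters left out ...]
89, 13, 20), (192, 30, 17), (195, 16, 16), (198, 23, 56), (201, 32, 79), (204, 31, 65), (207, 32, 64), (210, 31, 33), (213, 34, 15), (216, 51, 15), (219, 45, 85), (222, 42, 109), (225, 42, 109), (228, 44, 109), (231, 40, 101), (234, 47, 82), (237, 45, 85), (240, 44, 86), (243, 43, 88), (246, 46, 88), (249, 45, 90), (252, 45, 90), (255, 46, 88), (258, 43, 88), (261, 44, 87), (264, 45, 91), (267, 42, 139), (270, 44, 82), (273, 42, 92), (276, 42, 108), (279, 42, 108), (282, 42, 108), (285, 41, 100), (288, 15, 17), (291, 12, 21), (294, 31, 33), (297, 28, 83), (300, 31, 82), (303, 31, 83), (306, 35, 73), (309, 0, 16), (312, 34, 15), (315, 34, 15), (318, 119, 60), (321, 111, 175), (324, 111, 177)]
```

Run:
```python
from h import *
a=cv2.imread('pics/w5.png'); print('col252',[(j,a[j,252].tolist()) for j in range(122,196,2)])
print('row165',[(j,a[165,j].tolist()) for j in list(range(216,236,2))+list(range(268,288,2))])
```

```text
col252 [(122, [80, 114, 140]), (124, [74, 84, 91]), (126, [89, 97, 103]), (128, [136, 147, 153]), (130, [78, 91, 102]), (132, [37, 57, 79]), (134, [39, 58, 82]), (136, [76, 112, 149]), (138, [90, 131, 172]), (140, [59, 89, 121]), (142, [35, 54, 76]), (144, [35, 53, 75]), (146, [31, 51, 71]), (148, [36, 54, 74]), (150, [34, 53, 74]), (152, [33, 52, 73]), (154, [34, 52, 73]), (156, [37, 55, 78]), (158, [39, 58, 81]), (160, [39, 58, 81]), (162, [39, 56, 79]), (164, [36, 54, 76]), (166, [28, 44, 63]), (168, [28, 44, 62]), (170, [32, 47, 65]), (172, [29, 45, 64]), (174, [30, 46, 64]), (176, [31, 47, 66]), (178, [39, 57, 80]), (180, [40, 61, 86]), (182, [44, 66, 92]), (184, [73, 107, 144]), (186, [85, 124, 162]), (188, [95, 140, 173]), (190, [100, 145, 177]), (192, [101, 147, 179]), (194, [102, 149, 182])]
row165 [(216, [102, 148, 180]), (218, [101, 148, 180]), (220, [101, 147, 179]), (222, [118, 152, 177]), (224, [146, 159, 169]), (226, [96, 123, 154]), (228, [90, 131, 173]), (230, [51, 77, 106]), (232, [27, 41, 59]), (234, [26, 40, 57]), (268, [54, 82, 113]), (270, [56, 83, 114]), (272, [56, 83, 115]), (274, [61, 92, 125]), (276, [69, 101, 137]), (278, [72, 91, 109]), (280, [65, 92, 114]), (282, [60, 90, 115]), (284, [61, 90, 115]), (286, [60, 91, 115])]
```

```bash
python3 -m handwheel '[-0.0148,0.0292,0,0,-1, -0.0148,0.0292,0,0,-1, -0.0148,0.0292,0,0,-1, -0.0148,0.0292,0,0,-1, -0.0148,0.0292,0,0,-1, -0.0148,0.0292,0,0,-1, -0.0148,0.0292,0,0,-1, -0.0148,0.0292,0,0,-1, 0,0,0,0,-1, 0,0,0,0,-1, 0,0,0.02,0,-1, 0,0,0,0,-1, 0,0,0,0,-1]' 50
python3 - <<'E'
from h import *
P=[]
for i in range(4): a,m=grab('wrist','w9.png'); P.append(ctrl.get_state()['eef_pos'])
b,n=grab('side','s9.png')
p=np.mean(P,0); print(p,np.std(P,0), ctrl.get_state()['tool_rot'],ctrl.get_state()['clock'])
E
```

```text
clock: 14.68
eef_pos: [0.4647, 0.0319, 0.2115]
tool_rot: [-179.9, 0.1, 20.3]
force: [-0.6, -0.4, -3.3]
finger_gap: 0.0336
grip_force: 51.0
[0.46569858 0.03182107 0.21260485] [0.0002486  0.00015571 0.00026432] [ 1.79991064e+02 -4.47617398e-02  2.02029730e+01] 14.9333
```

```bash
python3 -m handwheel '[-0.0012,0.0009,0,0,-1, 0,0,0.006,0,-1, 0,0,0.006,0,-1, 0,0,0,0,-1]' 50;python3 -m handwheel '[0,0,0.004,0,-1, 0,0,0.004,0,-1, 0,0,0.002,0,-1,0,0,0,0,-1]' 50
```

```text
clock: 15.27
eef_pos: [0.4639, 0.0294, 0.1989]
tool_rot: [-180.0, 0.1, 20.1]
force: [-0.1, 0.0, -2.9]
finger_gap: 0.0335
grip_force: 51.0
clock: 15.6
eef_pos: [0.4644, 0.0296, 0.1896]
tool_rot: [-180.0, 0.1, 20.2]
force: [-0.6, -0.2, -2.8]
finger_gap: 0.0334
grip_force: 51.0
```

Run:
```python
from h import *
a,m=grab('wrist','w10.png'); b,n=grab('side','s10.png')
s=ctrl.get_state(); print(s['eef_pos'],s['force'],s['clock'])
o=np.zeros((600,800,3),np.uint8); o[:400,:400]=cv2.resize(a[120:220,200:300],(400,400),interpolation=cv2.INTER_CUBIC); o[:600,410:790]=cv2.resize(b[150:265,268:341],(380,600),interpolation=cv2.INTER_CUBIC)
cv2.imwrite('pics/c10.png',o)
for x,y,z,r in[(.4647,.0302,.096,.032)]:
    P=np.array([proj(m,[x+r*np.cos(t),y+r*np.sin(t),z]) for t in np.linspace(0,6.283,60)]); print(P.min(0),P.max(0))
```

```text
[0.46471596 0.02971711 0.19020673] [-0.13831776 -0.40519442 -3.19669507] 15.7
[214.46098329 154.3816287 ] [289.54657087 225.22549149]
```

View pics/c10.png

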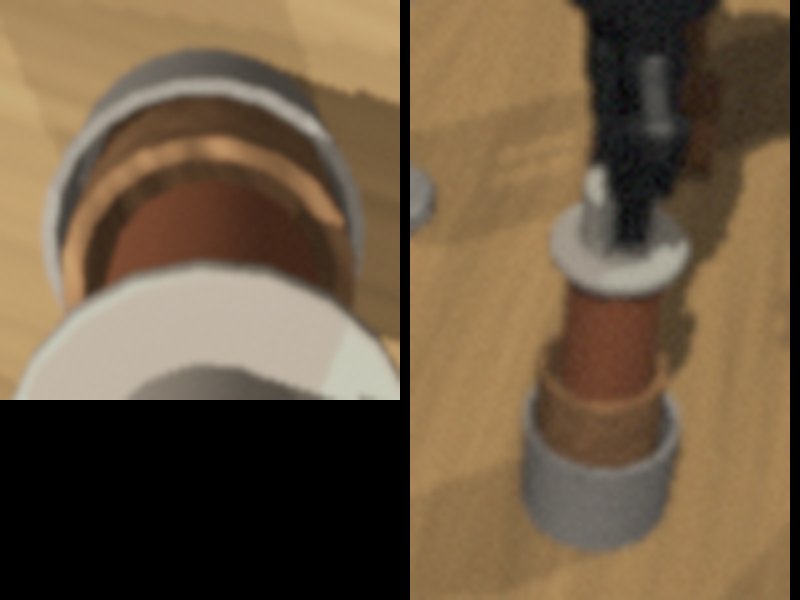

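The cup has entered the liner centred: in the side crop the copper is at 565–658 and the liner at 540–665, with the tilt of the view accounting for the shift. There is no contact force. Lowering it the rest of the way.

```bash
python3 -m handwheel '[0,0,0.01,0,-1, 0,0,0.01,0,-1, 0,0,0.01,0,-1, 0,0,0.01,0,-1, 0,0,0.01,0,-1, 0,0,0.01,0,-1, 0,0,0.005,0,-1, 0,0,0,0,-1, 0,0,0,0,-1]' 50;python3 -m handwheel '[0,0,0.002,0,-1, 0,0,0.002,0,-1, 0,0,0.002,0,-1,0,0,0,0,-1,0,0,0,0,-1]' 50
```

```text
clock: 16.45
eef_pos: [0.4646, 0.0298, 0.125]
tool_rot: [-180.0, 0.0, 20.2]
force: [0.3, 0.8, -2.1]
finger_gap: 0.0334
grip_force: 51.0
clock: 16.87
eef_pos: [0.4647, 0.0296, 0.1194]
tool_rot: [180.0, -0.0, 20.2]
force: [0.5, 0.6, -3.2]
finger_gap: 0.0334
grip_force: 51.0
```

```bash
python3 -m handwheel '[0,0,0.001,0,-1, 0,0,0.001,0,-1,0,0,0,0,-1,0,0,0,0,-1]' 50;python3 -m handwheel '[0,0,0.001,0,-1,0,0,0,0,-1,0,0,0,0,-1]' 50
```

```text
clock: 17.2
eef_pos: [0.4649, 0.0297, 0.1174]
tool_rot: [180.0, -0.0, 20.2]
force: [-0.4, 1.2, -0.5]
finger_gap: 0.0338
grip_force: 51.2
clock: 17.45
eef_pos: [0.4653, 0.0298, 0.1174]
tool_rot: [180.0, -0.1, 20.2]
force: [-3.0, -1.0, 10.8]
finger_gap: 0.0334
grip_force: 52.5
```

```bash
python3 -m handwheel '[0,0,-0.0006,0,-1, 0,0,0,0,1, 0,0,0,0,1, 0,0,0,0,1, 0,0,0,0,1, 0,0,0,0,1, 0,0,0,0,1, 0,0,-0.03,0,1, 0,0,-0.04,0,1, 0,0,-0.04,0,1, 0,0,-0.04,0,1, 0,0,-0.03,0,1, -0.028,0,0,0,1, -0.028,0,0,0,1, -0.028,0,0,0,1, 0,0,0,0,1, 0,0,0,0,1]' 50
cat > bore.py <<'E'
from h import *
P=[];A=[]
for i in range(4):
    a,m=grab('wrist','w11.png'); P.append(ctrl.get_state()['eef_pos']); A.append(m)
p=np.mean(P,0); s=ctrl.get_state(); print(p,s['tool_rot'],s['force'],s['clock'])
g=a.min(2)  # blue channel ~ low on wood
X,Y=.4649,.0298
for z,r in[(.136,.01),(.136,.018),(.102,.032),(.06,.0385)]:
    Q=np.array([proj(m,[X+r*np.cos(t),Y+r*np.sin(t),z]) for t in np.linspace(0,6.283,90)]); print(z,r,Q.min(0).round(1),Q.max(0).round(1))
u,v=map(int,proj(m,[X,Y,.136])); print(u,v)
hsv=cv2.cvtColor(a,cv2.COLOR_BGR2HSV)
print('col',[(j,int(hsv[j,u,1]),int(hsv[j,u,2])) for j in range(v-45,v+46,2)])
print('row',[(j,int(hsv[v,j,1]),int(hsv[v,j,2])) for j in range(u-45,u+46,2)])
M=((hsv[:,:,1]<60)&(hsv[:,:,2]>90)).astype(np.uint8); M[200:]=0
for c in cv2.findContours(M,cv2.RETR_CCOMP,cv2.CHAIN_APPROX_NONE)[0]:
    if cv2.contourArea(c)>120: print('w',cv2.boundingRect(c),cv2.contourArea(c))
E
python3 bore.py
```

```text
clock: 18.87
eef_pos: [0.3853, 0.0002, 0.2973]
tool_rot: [179.9, -0.0, 20.1]
force: [0.2, -0.0, 0.2]
finger_gap: 0.0855
grip_force: 0.0
[0.38655616 0.00095777 0.29708875] [-1.79974047e+02 -1.90524279e-02  2.02015861e+01] [ 1.4178268  -0.55642231  0.30104987] 19.0667
0.136 0.01 [242.2  77.9] [262.7  99.5]
0.136 0.018 [234.1  69. ] [270.8 107.9]
0.102 0.032 [223.   56.7] [281.8 118.9]
0.06 0.0385 [220.9  54.4] [283.8 120.9]
252 88
col [(43, 114, 170), (45, 114, 166), (47, 115, 166), (49, 117, 166), (51, 114, 166), (53, 115, 164), (55, 66, 163), (57, 43, 155), (59, 51, 176), (61, 35, 189), (63, 35, 189), (65, 35, 189), (67, 36, 189), (69, 35, 188), (71, 33, 178), (73, 20, 190), (75, 21, 193), (77, 21, 190), (79, 29, 160), (81, 93, 88), (83, 152, 82), (85, 155, 82), (87, 156, 80), (89, 153, 85), (91, 156, 85), (93, 154, 83), (95, 155, 82), (97, 157, 83), (99, 98, 86), (101, 29, 158), (103, 20, 191), (105, 21, 192), (107, 23, 188), (109, 23, 185), (111, 23, 192), (113, 21, 191), (115, 21, 191), (117, 23, 191), (119, 25, 174), (121, 33, 180), (123, 87, 181), (125, 110, 183), (127, 111, 184
[... 186 characters left out ...]
 158), (223, 38, 107), (225, 12, 186), (227, 18, 194), (229, 20, 194), (231, 20, 195), (233, 21, 194), (235, 15, 183), (237, 13, 194), (239, 21, 193), (241, 28, 185), (243, 49, 115), (245, 144, 83), (247, 157, 83), (249, 155, 84), (251, 157, 83), (253, 152, 82), (255, 154, 81), (257, 155, 82), (259, 159, 82), (261, 71, 104), (263, 16, 174), (265, 20, 194), (267, 23, 190), (269, 30, 181), (271, 43, 132), (273, 41, 125), (275, 43, 125), (277, 43, 126), (279, 40, 126), (281, 42, 116), (283, 90, 111), (285, 122, 113), (287, 126, 111), (289, 123, 112), (291, 122, 111), (293, 123, 110), (295, 124, 109), (297, 123, 108)]
w (219, 55, 64, 68) 3249.0
w (243, 80, 20, 21) 301.5
w (411, 0, 51, 36) 1455.5
```

The bore mouth, cover and jacket are concentric at wrist px (252,90), and contact came at the expected height, so the cover is flat. Now to the probe.

```bash
python3 -m handwheel '[-0.0097,0.0345,0,0,1, -0.0097,0.0345,0,0,1, -0.0097,0.0345,0,0,1, -0.0097,0.0345,0,0,1, -0.0097,0.0345,0,0,1, -0.0097,0.0345,0,0,1, -0.0097,0.0345,0,0,1, -0.0097,0.0345,0,0,1, -0.0097,0.0345,0,0,1, 0,0,0,0,1, 0,0,0,0,1]'
python3 - <<'E'
from h import *
P=[]
for i in range(3): a,m=grab('wrist','w12.png'); P.append(ctrl.get_state()['eef_pos'])
s=ctrl.get_state(); print(np.mean(P,0),s['tool_rot'],s['clock'])
u,v=proj(m,[.491,-.291,.212]); print('pred',u,v)
hsv=cv2.cvtColor(a,cv2.COLOR_BGR2HSV)
M=(hsv[:,:,1]<60).astype(np.uint8); M[230:]=0
for c in cv2.findContours(M,cv2.RETR_EXTERNAL,cv2.CHAIN_APPROX_NONE)[0]:
    if cv2.contourArea(c)>80: print('low-sat',cv2.boundingRect(c),cv2.contourArea(c),hsv[cv2.boundingRect(c)[1]+cv2.boundingRect(c)[3]//2,cv2.boundingRect(c)[0]+cv2.boundingRect(c)[2]//2])
u,v=int(u),int(v)
print('row',[(j,hsv[v,j].tolist()) for j in range(u-44,u+45,3)])
print('col',[(j,hsv[j,u].tolist()) for j in range(max(v-44,0),v+45,3)])
E
```

```text
clock: 19.98
eef_pos: [0.4111, -0.3225, 0.2954]
tool_rot: [-179.9, 0.1, 20.0]
force: [0.2, 1.0, -0.1]
finger_gap: 0.0853
grip_force: 0.0
[ 0.41153833 -0.32000538  0.29610837] [-1.79934222e+02  1.80683637e-03  2.02719673e+01] 20.1333
pred 253.27261575719268 86.9924364144792
low-sat (447, 119, 65, 111) 5009.5 [ 16  41 130]
low-sat (239, 70, 29, 30) 656.0 [ 15  32 113]
low-sat (0, 0, 47, 51) 1710.0 [18 31 81]
row [(209, [13, 144, 163]), (212, [13, 145, 160]), (215, [13, 144, 159]), (218, [13, 144, 158]), (221, [13, 145, 156]), (224, [13, 145, 155]), (227, [13, 144, 154]), (230, [13, 145, 151]), (233, [13, 146, 148]), (236, [13, 147, 144]), (239, [16, 46, 83]), (242, [17, 32, 111]), (245, [17, 32, 113]), (248, [16, 29, 113]), (251, [16, 29, 114]), (254, [16, 29, 113]), (257, [16, 29, 113]), (260, [15, 31, 114]), (263, [16, 30, 112]), (266, [15, 36, 57]), (269, [12, 136, 71]), (272, [13, 152, 74]), (275, [13, 152, 74]), (278, [13, 154, 73]), (281, [12, 159, 74]), (284, [13, 154, 78]), (287, [13, 154, 98]), (290, [12, 149, 77]), (293, [13, 154, 103]), (296, [13, 147, 127])]
col [(42, [18, 111, 181]), (45, [17, 109, 184]), (48, [18, 111, 184]), (51, [14, 138, 140]), (54, [12, 149, 128]), (57, [13, 150, 122]), (60, [13, 150, 133]), (63, [13, 144, 138]), (66, [13, 147, 137]), (69, [12, 96, 82]), (72, [15, 27, 93]), (75, [15, 27, 114]), (78, [16, 29, 113]), (81, [18, 29, 113]), (84, [16, 34, 114]), (87, [16, 29, 113]), (90, [14, 29, 114]), (93, [15, 32, 112]), (96, [17, 32, 110]), (99, [19, 31, 65]), (102, [13, 141, 155]), (105, [13, 144, 156]), (108, [13, 145, 156]), (111, [13, 144, 158]), (114, [13, 143, 160]), (117, [13, 144, 158]), (120, [17, 116, 172]), (123, [17, 114, 166]), (126, [17, 114, 164]), (129, [17, 113, 170])]
```

```bash
python3 -m handwheel '[0.029,0,0,0,1, 0.029,0,0,0,1, 0.028,0,0,0,1, 0,0,0,0,1, 0,0,0.03,0,1, 0,0,0.03,0,1, 0,0,0.03,0,1, 0,0,0.024,0,1, 0,0,0.01,0,1, 0,0,0,0,1, 0,0,0,0,1]' 40
python3 - <<'E'
from h import *
a,m=grab('wrist','w13.png'); P=[ctrl.get_state()['eef_pos']]
for i in range(3): b,_=grab('wrist'); P.append(ctrl.get_state()['eef_pos'])
p=np.mean(P,0); print(p)
hsv=cv2.cvtColor(a,cv2.COLOR_BGR2HSV)
X,Y=.4923,-.2905
for q in((X,Y),p[:2]):
    Q=np.array([proj(m,[q[0]+.012*np.cos(t),q[1]+.012*np.sin(t),.212]) for t in np.linspace(0,6.283,90)]); print(Q.min(0).round(1),Q.max(0).round(1))
u,v=map(int,proj(m,[X,Y,.212]))
print('row',v,[(j,hsv[v,j,1:].tolist()) for j in range(u-60,u+61,4)])
print('col',u,[(j,hsv[j,u,1:].tolist()) for j in range(v-60,min(v+60,384),4)])
E
```

```text
clock: 21.05
eef_pos: [0.4921, -0.2907, 0.1737]
tool_rot: [180.0, -0.0, 20.2]
force: [-0.3, -0.5, 0.4]
finger_gap: 0.0855
grip_force: 0.0
[ 0.49264664 -0.29142221  0.17470832]
[224.4 271. ] [280.7 317.7]
[226.7 271. ] [283.1 317.7]
row 295 [(192, [106, 200]), (196, [105, 201]), (200, [104, 204]), (204, [106, 203]), (208, [106, 200]), (212, [105, 200]), (216, [106, 202]), (220, [104, 205]), (224, [105, 202]), (228, [107, 198]), (232, [47, 71]), (236, [32, 120]), (240, [32, 120]), (244, [32, 120]), (248, [32, 118]), (252, [33, 117]), (256, [32, 118]), (260, [35, 72]), (264, [36, 71]), (268, [38, 73]), (272, [46, 72]), (276, [109, 182]), (280, [109, 162]), (284, [144, 101]), (288, [142, 95]), (292, [144, 94]), (296, [143, 84]), (300, [157, 52]), (304, [138, 76]), (308, [129, 91]), (312, [130, 90])]
col 252 [(235, [32, 55]), (239, [33, 54]), (243, [36, 49]), (247, [48, 16]), (251, [36, 49]), (255, [34, 53]), (259, [38, 54]), (263, [31, 57]), (267, [36, 63]), (271, [29, 70]), (275, [33, 86]), (279, [33, 94]), (283, [30, 69]), (287, [33, 70]), (291, [31, 82]), (295, [33, 117]), (299, [30, 120]), (303, [32, 118]), (307, [32, 96]), (311, [104, 196]), (315, [106, 195]), (319, [105, 196]), (323, [106, 197]), (327, [109, 190]), (331, [108, 191]), (335, [106, 198]), (339, [109, 184]), (343, [106, 194]), (347, [116, 149]), (351, [32, 16])]
```

Run:
```python
from h import *
a=cv2.imread('pics/w13.png'); m=ctrl.camera_model('wrist')
hsv=cv2.cvtColor(a,cv2.COLOR_BGR2HSV)
for v in range(220,312,6):
    j=252
    L=j
    while hsv[v,L,1]<75 and L>150: L-=1
    R=j
    while hsv[v,R,1]<75 and R<350: R+=1
    print(v,L,R,[int(x) for x in hsv[v,L+2:R:4,2]])
for z in(.212,.206,.2,.15): 
    for r in(.012,):
        Q=np.array([proj(m,[.4923+r*np.cos(t),-.2905+r*np.sin(t),z]) for t in np.linspace(0,6.283,90)]); print(z,Q.min(0).round(1),Q.max(0).round(1))
```

```text
220 235 269 [75, 70, 66, 60, 53, 47, 44, 41]
226 233 271 [75, 72, 69, 63, 57, 50, 43, 42, 41]
232 232 271 [76, 75, 71, 63, 58, 50, 44, 41, 41, 41]
238 232 272 [75, 73, 68, 64, 59, 51, 45, 41, 40, 38]
244 231 273 [76, 74, 69, 61, 54, 49, 43, 42, 41, 41]
250 230 274 [75, 44, 21, 35, 50, 44, 41, 29, 14, 29, 41]
256 230 274 [31, 73, 69, 64, 60, 49, 50, 44, 41, 42, 18]
262 228 276 [61, 75, 70, 67, 63, 58, 53, 48, 44, 43, 41, 36]
268 228 276 [76, 76, 77, 74, 74, 69, 63, 58, 52, 45, 43, 39]
274 227 276 [44, 44, 80, 86, 84, 81, 76, 68, 63, 58, 49, 43]
280 227 277 [42, 43, 53, 68, 68, 70, 77, 104, 118, 68, 47, 45]
286 227 277 [42, 57, 69, 69, 68, 70, 70, 71, 72, 71, 71, 50]
292 229 275 [51, 104, 116, 97, 73, 74, 105, 70, 72, 72, 72]
298 232 271 [97, 116, 121, 121, 121, 120, 71, 73, 72, 84]
304 237 266 [126, 120, 121, 120, 71, 71, 71]
310 252 252 []
0.212 [222.5 269.7] [278.5 316.2]
0.206 [223.8 261.7] [277.3 306.7]
0.2 [224.9 254.3] [276.2 297.9]
0.15 [231.7 210.9] [269.8 245.3]
```

```bash
python3 -m handwheel '[0,0,0,0,-1, 0,0,0,0,-1, 0,0,0,0,-1, 0,0,0,0,-1, 0,0,0,0,-1, 0,0,0,0,-1, 0,0,0,0,-1, 0,0,0,0,-1, 0,0,0,0,-1, 0,0,0,0,-1, 0,0,0,0,-1, 0,0,0,0,-1, 0,0,0,0,-1, 0,0,0,0,-1]' 40; python3 -m handwheel '[0,0,-0.01,0,-1, 0,0,-0.02,0,-1, 0,0,-0.02,0,-1, 0,0,0,0,-1, 0,0,0,0,-1]'
```

```text
clock: 22.42
eef_pos: [0.4917, -0.2911, 0.173]
tool_rot: [180.0, -0.0, 20.2]
force: [-1.6, 0.9, 5.3]
finger_gap: 0.0233
grip_force: 39.1
clock: 22.83
eef_pos: [0.4923, -0.2917, 0.2241]
tool_rot: [179.9, -0.1, 20.1]
force: [0.3, 0.9, -1.4]
finger_gap: 0.0228
grip_force: 39.2
```

```bash
python3 -m handwheel '[0,0,-0.028,0,-1, 0,0,-0.028,0,-1, 0,0,-0.028,0,-1, 0,0,-0.028,0,-1, 0,0,0,0,-1, 0.007,-0.026,0,0,-1, 0.007,-0.026,0,0,-1, 0.007,-0.026,0,0,-1, 0.007,-0.026,0,0,-1, 0.007,-0.026,0,0,-1, 0.007,-0.026,0,0,-1, 0.007,-0.026,0,0,-1, 0.007,-0.026,0,0,-1, 0.007,-0.026,0,0,-1, 0.007,-0.026,0,0,-1, 0.007,-0.026,0,0,-1, 0.007,-0.026,0,0,-1, 0,0,0,0,-1, 0,0,0,0,-1]' 40
python3 - <<'E'
from h import *
P=[]
for i in range(3): a,m=grab('wrist','w14.png'); P.append(ctrl.get_state()['eef_pos'])
b,n=grab('side','s14.png'); t,k=grab('top','t14.png')
p=np.mean(P,0); s=ctrl.get_state(); print(p,s['tool_rot'],s['force'],s['clock'])
print('side: tip',np.round(proj(n,[p[0],p[1],p[2]-.156]),1),'stem top',np.round(proj(n,[p[0],p[1],p[2]-.031]),1),'bore',np.round(proj(n,[.4643,.0296,.136]),1))
v0=int(proj(n,[p[0],p[1],p[2]-.02])[1])
for v in range(v0,232,4): print(v,b[v,290:324,:].astype(int).sum(1).tolist())
E
```

```text
clock: 24.42
eef_pos: [0.4625, 0.0318, 0.334]
tool_rot: [-180.0, 0.1, 20.3]
force: [-0.8, -1.1, -1.2]
finger_gap: 0.0232
grip_force: 39.5
[0.46281429 0.02975942 0.33411241] [-1.79998987e+02  3.71654723e-02  2.00368215e+01] [-0.33946932 -0.00206735 -1.48524519] 24.6667
side: tip [308.  194.3] stem top [312.2 151.2] bore [306.2 206.9]
146 [370, 375, 361, 361, 359, 359, 356, 360, 360, 360, 350, 373, 378, 382, 368, 365, 318, 235, 167, 151, 139, 116, 119, 111, 108, 115, 118, 126, 129, 131, 135, 136, 136, 154]
150 [361, 355, 361, 360, 355, 357, 368, 356, 358, 357, 372, 383, 385, 374, 367, 368, 324, 236, 175, 170, 173, 172, 166, 171, 163, 166, 147, 122, 110, 107, 107, 101, 96, 120]
154 [371, 360, 359, 355, 364, 361, 361, 357, 374, 376, 377, 376, 373, 368, 377, 377, 389, 366, 291, 208, 170, 158, 155, 139, 137, 114, 133, 111, 101, 113, 118, 98, 120, 91]
158 [363, 352, 360, 361, 351, 355, 362, 361, 373, 369, 370, 370, 374, 375, 380, 380, 384, 372, 289, 212, 238, 244, 204, 155, 127, 110, 109, 113, 128, 116, 108, 113, 117, 123]
162 [364, 360, 360, 363, 354, 359, 361, 371, 377, 376, 360, 370, 380
[... 2367 characters left out ...]

218 [383, 361, 329, 356, 410, 433, 441, 437, 411, 366, 331, 344, 355, 353, 369, 373, 360, 349, 340, 329, 323, 317, 359, 443, 484, 493, 491, 466, 410, 371, 366, 367, 367, 363]
222 [359, 330, 259, 241, 305, 374, 424, 437, 434, 431, 435, 429, 430, 423, 418, 406, 410, 438, 462, 463, 483, 494, 492, 496, 487, 476, 441, 384, 357, 357, 362, 372, 362, 360]
226 [348, 293, 211, 176, 187, 197, 231, 261, 289, 316, 353, 393, 415, 436, 440, 450, 450, 465, 451, 442, 424, 395, 358, 308, 259, 212, 198, 242, 319, 359, 359, 359, 364, 371]
230 [332, 248, 186, 171, 193, 209, 218, 224, 214, 225, 224, 224, 241, 231, 241, 231, 227, 226, 231, 233, 230, 218, 213, 208, 195, 186, 190, 227, 294, 357, 356, 360, 359, 367]
```

Run:
```python
from h import *
a=cv2.imread('pics/w14.png'); m=ctrl.camera_model('wrist'); p=np.array([.4628,.0298,.3341])
print('tip',np.round(proj(m,p-[0,0,.156]),1),'mid',np.round(proj(m,p-[0,0,.11]),1),np.round(proj(m,p-[0,0,.08]),1),'stemtop',np.round(proj(m,p-[0,0,.031]),1))
X=[.4643,.0296,.136]
for z,r in[(.136,.01),(.136,.018),(.102,.032)]:
    Q=np.array([proj(m,[X[0]+r*np.cos(t),X[1]+r*np.sin(t),z]) for t in np.linspace(0,6.283,90)]); print(z,r,Q.min(0).round(1),Q.max(0).round(1))
h=cv2.cvtColor(a,cv2.COLOR_BGR2HSV)
for v in range(130,300,6): print(v,' '.join(str(x) for x in h[v,212:294:2,2]))
```

```text
tip [251.9 172. ] mid [251.9 185.7] [251.9 197.4] stemtop [251.9 224. ]
0.136 0.01 [244.2 153.1] [260.9 169.5]
0.136 0.018 [237.4 146.3] [267.7 175.8]
0.102 0.032 [227.9 130.3] [277.1 178.7]
130 189 191 194 196 197 194 187 188 189 182 165 142 90 94 110 118 124 142 144 141 159 167 153 129 96 78 69 77 119 159 130 116 117 115 115 114 113 116 151 177 186
136 190 191 192 192 192 192 187 174 170 115 92 126 161 184 196 198 197 197 196 196 196 196 195 195 198 200 200 192 144 79 83 109 116 117 116 117 116 116 116 119 118
142 196 196 196 195 194 192 190 179 97 118 175 198 197 197 197 196 196 194 188 174 167 164 168 187 194 196 200 200 200 200 191 117 104 120 124 124 123 121 120 119 119
148 195 194 194 195 196 196 191 160 106 187 202 201 198 196 192 164 146 157 174 191 194 189 184 161 116 90 104 135 144 165 161 190 152 115 119 117 114 113 112 115 116
154 190 189 189 189 191 194 194 176 131 197 202 202 201 193 179 202 202 197 173 140 114 116 142 180 199 200 193 146 132 135 133 134 130 117 122 122 123 123 125 124 124
160 194 193 193 194 193 192 192 190 183 188 201 201 200 194 204 200 182 90 78 73
[... 2724 characters left out ...]
6 54 51 47 46 42 38 37 38 36 32 18 16 34 74 79 80 77 71
274 17 35 61 86 98 52 27 18 34 34 39 40 44 55 43 41 52 73 60 46 45 43 48 56 55 44 42 41 41 39 38 36 36 26 39 57 140 148 137 79 31
280 21 22 21 25 45 36 29 24 38 39 40 42 44 54 61 63 65 65 65 64 65 66 66 66 65 65 58 49 42 41 39 39 37 30 17 19 34 31 21 21 22
286 22 21 21 17 16 24 30 24 35 40 43 58 63 64 63 64 65 64 65 64 65 66 66 66 66 66 66 57 47 46 41 39 36 28 18 18 17 19 21 20 20
292 18 14 16 13 14 21 30 23 29 41 52 64 64 65 63 65 65 65 64 66 66 67 66 66 67 66 68 68 67 67 58 39 35 14 17 15 16 16 20 21 24
298 14 17 15 17 16 19 27 24 116 177 152 109 92 64 65 64 65 65 65 66 66 67 66 67 66 68 68 67 68 72 122 169 153 26 14 17 17 17 19 20 20
```

```bash
python3 -m handwheel '[0.0013,0.0007,0,0,-1, 0,0,0.015,0,-1, 0,0,0.01,0,-1, 0,0,0.004,0,-1, 0,0,0,0,-1, 0,0,0,0,-1, 0,0,0,0,-1]' 40
python3 - <<'E'
from h import *
P=[]
for i in range(4): a,m=grab('wrist','w15.png'); P.append(ctrl.get_state()['eef_pos'])
b,n=grab('side','s15.png')
p=np.mean(P,0); s=ctrl.get_state(); print(p,s['tool_rot'],s['force'],s['clock'])
print('side tip',np.round(proj(n,p-[0,0,.156]),1),'bore',np.round(proj(n,[.4643,.0296,.136]),1))
for v in range(188,214,2): print(v,b[v,294:322,:].astype(int).sum(1).tolist())
print('wrist tip',np.round(proj(m,p-[0,0,.156]),1),'stem',np.round(proj(m,p-[0,0,.1]),1))
X=[.4643,.0296]
for z,r in[(.136,.01),(.136,.018)]:
    Q=np.array([proj(m,[X[0]+r*np.cos(t),X[1]+r*np.sin(t),z]) for t in np.linspace(0,6.283,90)]); print(z,r,Q.min(0).round(1),Q.max(0).round(1))
h=cv2.cvtColor(a,cv2.COLOR_BGR2HSV)
for v in range(150,208,3): print(v,' '.join(str(x) for x in h[v,232:274,2]))
E
```

```text
clock: 25.25
eef_pos: [0.4647, 0.0304, 0.3063]
tool_rot: [180.0, -0.0, 20.2]
force: [-0.1, -0.1, -0.7]
finger_gap: 0.023
grip_force: 39.5
[0.46470464 0.03047721 0.30635833] [ 1.79987247e+02 -3.13532749e-02  2.01601313e+01] [ 0.78768689 -0.46665506 -0.64796926] 25.5
side tip [306.4 202.8] bore [306.2 206.9]
188 [342, 344, 354, 336, 335, 325, 321, 330, 327, 335, 327, 317, 287, 272, 288, 346, 375, 379, 343, 267, 219, 195, 196, 198, 199, 211, 204, 206]
190 [345, 351, 353, 349, 348, 355, 363, 363, 358, 359, 353, 340, 300, 278, 296, 354, 381, 359, 287, 218, 202, 203, 201, 205, 201, 211, 198, 200]
192 [380, 385, 374, 376, 370, 379, 379, 380, 371, 360, 354, 332, 294, 273, 311, 362, 387, 357, 277, 214, 197, 192, 209, 205, 201, 207, 207, 191]
194 [385, 389, 381, 372, 378, 378, 381, 369, 361, 343, 337, 309, 280, 281, 327, 367, 384, 364, 281, 220, 197, 213, 206, 213, 214, 206, 195, 198]
196 [388, 386, 375, 375, 380, 380, 376, 365, 351, 338, 335, 296, 274, 296, 344, 378, 375, 340, 252, 212, 206, 215, 217, 214, 207, 205, 206, 181]
198 [385, 377, 376, 384, 374, 370, 367, 347, 335, 346, 328, 300, 27
[... 3852 characters left out ...]
190 189 189 189 189 189 188 188
198 194 194 195 194 195 195 194 195 194 192 192 191 190 188 187 181 161 124 102 89 78 70 74 119 169 189 192 193 193 193 194 194 195 193 193 192 191 190 190 189 189 190
201 188 192 194 195 196 195 195 195 195 195 195 195 195 195 195 189 168 127 101 91 79 69 73 115 163 183 188 187 186 186 184 185 186 188 189 191 192 193 195 195 195 194
204 181 180 182 184 186 190 192 193 193 194 194 195 196 196 195 189 168 127 102 91 78 68 69 105 157 187 195 194 192 191 190 189 188 187 187 186 186 186 185 186 186 186
207 179 179 179 180 181 182 184 189 194 196 196 194 192 187 179 156 125 92 77 72 66 59 59 81 124 156 177 190 195 196 197 197 197 196 195 195 194 193 191 190 190 188
```

Stem and bore line up: in the wrist view the stem is at col 252 and the bore at col 252.8, and in the side view both are at about u=306. Lowering the probe.

```bash
python3 -m handwheel '[-0.0003,0.0006,0,0,-1, 0,0,0.008,0,-1, 0,0,0.008,0,-1, 0,0,0.008,0,-1, 0,0,0.008,0,-1, 0,0,0.008,0,-1, 0,0,0.008,0,-1, 0,0,0.008,0,-1, 0,0,0.008,0,-1, 0,0,0.008,0,-1, 0,0,0.008,0,-1, 0,0,0.008,0,-1, 0,0,0.004,0,-1, 0,0,0.002,0,-1, 0,0,0,0,-1, 0,0,0,0,-1, 0,0,0,0,-1, 0,0,0,0,-1]' 40
python3 - <<'E'
from h import *
P=[]
for i in range(4): a,m=grab('wrist','w16.png'); P.append(ctrl.get_state()['eef_pos'])
b,n=grab('side','s16.png')
p=np.mean(P,0); s=ctrl.get_state(); print(p,s['tool_rot'],s['force'],s['clock'])
print('side handle bottom',np.round(proj(n,p-[0,0,.031]),1),'bore',np.round(proj(n,[.4643,.0296,.136]),1))
for v in range(194,214,2): print(v,b[v,294:322,:].astype(int).sum(1).tolist())
print('wrist stem@mouth',np.round(proj(m,[p[0],p[1],.136]),1),'handle bottom',np.round(proj(m,p-[0,0,.031]),1))
X=[.4643,.0296]
for z,r in[(.136,.01),(.136,.018)]:
    Q=np.array([proj(m,[X[0]+r*np.cos(t),X[1]+r*np.sin(t),z]) for t in np.linspace(0,6.283,90)]); print(z,r,Q.min(0).round(1),Q.max(0).round(1))
h=cv2.cvtColor(a,cv2.COLOR_BGR2HSV)
for v in range(170,236,4): print(v,' '.join(str(x) for x in h[v,218:290:2,2]))
E
```

```text
clock: 27.0
eef_pos: [0.4646, 0.0298, 0.2123]
tool_rot: [180.0, -0.0, 20.2]
force: [-0.5, -1.1, 0.1]
finger_gap: 0.0229
grip_force: 39.5
[0.46453642 0.02975023 0.21215668] [ 1.79990598e+02 -1.58780681e-02  2.01530752e+01] [-1.12635736 -0.24664274 -0.75313207] 27.25
side handle bottom [307.4 193.2] bore [306.2 206.9]
194 [391, 396, 389, 386, 380, 389, 389, 367, 310, 233, 190, 173, 181, 170, 177, 167, 153, 165, 190, 209, 204, 209, 214, 213, 218, 207, 201, 191]
196 [391, 393, 377, 377, 383, 384, 378, 363, 346, 311, 284, 229, 187, 184, 211, 190, 184, 185, 190, 212, 216, 218, 211, 219, 222, 209, 195, 188]
198 [390, 375, 382, 383, 392, 386, 358, 351, 347, 350, 340, 300, 253, 257, 317, 276, 219, 199, 199, 206, 219, 220, 213, 216, 214, 204, 196, 196]
200 [392, 370, 375, 385, 382, 361, 353, 335, 343, 346, 344, 306, 290, 297, 346, 330, 255, 220, 209, 210, 211, 217, 218, 206, 203, 202, 192, 200]
202 [388, 382, 384, 379, 363, 347, 339, 338, 360, 373, 363, 313, 289, 288, 337, 290, 216, 216, 204, 211, 217, 210, 217, 204, 201, 200, 190, 228]
204 [383, 383, 378, 366, 358, 345, 366, 408, 441, 472, 43
[... 2461 characters left out ...]
 129 187 186 182 182 184 188 189 190 189 188 189
218 191 195 194 193 191 189 189 187 177 110 69 67 63 64 60 57 54 51 47 45 41 41 37 39 39 108 184 190 189 188 187 186 185 184 183 182
222 180 180 187 194 194 195 196 194 135 69 69 68 65 61 60 58 54 51 47 45 41 40 39 39 38 38 117 187 190 189 190 190 190 190 190 189
226 180 180 182 183 186 193 196 190 111 70 69 66 64 63 60 56 55 50 48 44 42 41 38 37 37 38 83 185 196 195 194 193 191 189 188 188
230 178 179 180 181 182 181 182 170 75 64 68 67 65 61 60 56 54 51 47 45 41 39 38 36 36 38 48 151 186 186 187 190 192 191 193 196
234 155 125 124 124 122 114 115 129 40 50 68 68 64 62 60 58 54 50 47 45 41 39 39 36 36 36 39 132 152 119 126 129 128 127 141 181
```

```bash
python3 -c "
from plant import ctrl
print(ctrl.job_done())"
```

```text
the job is handed in; nothing more can be done
None
```

I seated the liner in the jacket, lowered the nearer inner vessel into it until its cover met the rim, and handed the job in (clock about 27 s) with the gripper holding the probe upright in the bore, within about 1 mm of centre and its tip about half way down.

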